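Turn the mixing wheel until its filling neck points straight up

ROBOT

A 6-joint arm with a two-finger parallel gripper is mounted at the origin on the work surface; the furniture and walls round the work are solid. World frame = base frame: x ahead of the robot, y to its left, z up, the work surface at z = 0. Lengths are in mm, angles in rad, forces in N, time in s.
With the tool pointing down it reaches from about 325 to 900 mm from the base axis. Payload 3.5 kg.
Tool frame: the origin (TCP) lies at the very end of the fingers, on their centre line; the grasp point (between the pads) lies 19 mm behind it (r.grip_point_offset is the distance from the TCP to the grasp point, in mm); x points along the fingers, z is the direction in which the jaws open and shut, and the axes are right-handed (so a half turn about x gives the same grasp; the last joint's range is limited). The gripper opens to 85 mm and grips with 20 to 120 N. Pads are 22 mm wide; open, the fingers measure 114 mm over their backs; the gripper's body (76 mm by 85 mm) begins 54 mm behind the grasp point. The pads swing forward as they close: fully open they stand 13 mm farther back than shut.
Start: joints at [1.22, 0.276, -0.026, 1.268, 0, 1.467], TCP at [153.301, 605.905, 198.513] pointing down, gripper open.
Joint ranges: [-3.12, 3.12], [-0.85, 1.88], [-1.08, 1.24], [-1.95, 2.15], [-1.57, 1.53], [-3.14, 3.14]. Speed limits (rad/s): [2.57, 2.57, 3.14, 3.14, 3.14, 3.14].

INTERFACE

Orientations are given as a 3x3 rotation matrix whose columns are the frame's x, y, z axes.
In Python, from bench import sense, eyes, job, r gives the robot as it stands.
- The arm moves only by the shell command python3 -m handwheel 'ROWS'. ROWS is JSON, a list of rows, each a list of 7 numbers: the finger opening in m, from 0 to 0.0854, then the shift along the tool's x, y, z in m, then the turn, a rotation vector about the tool's x, y, z in rad. In form: [[fingers, x, y, z, ax, ay, az], ...]. A call has 1 to 8 rows; each row is the pose to reach, as a shift and turn from the pose commanded when the call began, along the tool's axes at that moment; what a row does not reach only later rows make up. A row lasts 1/10 s, in which the tool goes at most 50 mm and 8.59 degrees, less where a joint would pass 70% of its speed; a pose out of reach is approached as far as the arm can. A call with a gripper value outside its range is refused whole. The fingers move at their own pace and stop on an object; the grip force is fixed at half the most. Time passes only in rows, so rows that repeat a pose let the fingers close. It gives the time, the measured TCP pose, the force and the opening at its end, in the units of the state.
- sense(): the state, without advancing time (a new reading comes with each control period).
- eyes.get_image(name): name is "side" or "top"; returns a dict with "frame" (384x512x3 uint8, red, green, blue), "depth" (384x512 float32, mm along the optical axis (not along the pixel's ray), 0 where there is no reading), "fx", "fy", "cx", "cy" (pixels), "world_to_cam" (4x4, takes a point from world to camera coordinates). Camera axes: x right, y up, looking along -z (the intrinsics and any distortion apply to the point x, -y, -z); pixel columns grow to the right and rows downward; lengths in mm; the calibration is good to about 2 mm. A picture is of the moment at which its call begins.
- job.hand_in(): hands the job in, once; it reports no verdict.
The state is a dict: "t": time; "q": joint angles; "qvel": joint speeds; "joint_efforts": joint torques, N m; "eef_pos": TCP position; "tool_rot": TCP orientation; "contact_force": force on the tool from outside, world axes, zero at the start; "ft_torque": the same for the moment, N m; "opening": opening from 0.0 (shut) to 1.0 (fully open).
Only numpy, scipy, OpenCV 4.12 (cv2) and the standard library are available. Lean on these libraries where they do the work, as an engineer would, in place of code of your own. Each camera call takes 0.05 s, during which the arm holds its last target.

TASK

The hand-turned specimen mixer has stopped with its capped filling neck hanging low: with closed fingers, push its spokes round one after another, either way, until the neck points straight up, then let go so that the wheel rests there ready to be opened. Push gently with the fingertips, never gripping a spoke or flinging the wheel round, and do not touch the neck or disturb the cups, lid, test cassette and marker standing about.

Things in the scene. Friction and masses are not known exactly. Their poses are not given: they have to be found in the camera images.
- mixer: stand of the mixer, fixed: grey foot plate 190x170x18 mm; one upright and round bearing housing, 201 mm high, 28 to 110 mm behind the wheel's middle plane (nothing in front of the wheel). Origin at table height below the wheel's centre; x axis along the axle, from the wheel's free front back to the upright (away from the robot, but for the stand's yaw), y left, z up
- hub (a point): centre of the wheel, on the axle, 165 mm above the table. The wheel: a white drum of radius 60 mm, 56 mm thick, with five straight round steel spokes in its middle plane, 12 mm thick, each with a 20 mm ball centred 120 mm from the axle (end at 130 mm). Spokes and neck stand 60 degrees apart, the neck in the sixth place
- wheel (a joint): angle of the wheel about its level axle (rad): 0 = neck straight up, growing clockwise as seen from the robot (neck leans right, to the stand's -y); 6.283 is straight up again. Starts at 1.85 to 4.43. At angle q the neck leans q clockwise from straight up, the spokes q + 60, 120, 180, 240, 300 degrees. Turns either way; dry friction of about 1.5 N at a spoke's end; stays where it is left
- neck_tip (a point): the filling neck, standing on the drum's rim in the place of a sixth spoke: a short stout white tube of 26 mm with a ribbed screw cap of 36 mm, ending 95 mm from the axle. This point is the middle of the cap's end; its z axis points outward along the neck (straight up when done). Not to be touched
- cup_01: closed specimen cup with screw lid, 68 mm wide, 62 mm high, loose, before the mixer; origin in the middle of its underside
- cup_02: another closed specimen cup, 68 mm wide, 62 mm high, loose, before the mixer; origin in the middle of its underside
- open_cup_3: open specimen cup, 63 mm wide, 57 mm high, loose, left of the mixer; origin in the middle of its underside
- lid_c: loose screw lid, 68 mm wide, 17 mm high, before the mixer; origin in the middle of its underside
- cassette_1: flat test cassette 31x100x5 mm, loose, right of the mixer; origin in the middle of its underside
- paint_marker: marker pen 16x152x18 mm, lying loose behind the mixer; origin in the middle of its underside

How it is judged (in metres and radians):
On the way, in this order (a step that is already met when the one before it is completed fails the run):
1. the fingers push the wheel while its neck is still in the lower half (contact force between the fingers and wheel above 0.3 N and angle between neck_tip's own z axis and vertical above 1.57 rad), for 0.05 s.
2. the neck points straight up (angle between neck_tip's own z axis and vertical below 0.09 rad), for 0.2 s.
At the end, for the whole second after the job is handed in: the neck points straight up within 0.09 rad (5 degrees), the wheel is at rest, and the loose things stand within 20 mm of where they were (angle between neck_tip's own z axis and vertical below 0.09 rad and velocity of joint wheel between -0.03 and 0.03 rad/s and distance of each of cup_01, cup_02, open_cup_3, lid_c, cassette_1, paint_marker from where it was at the start of the episode below 0.02 m); the robot touches nothing.
It fails at once if the neck is touched (over 0.5 N) (contact force between anything else and wheel_c0 above 0.5 N or contact force between anything else and wheel_c1 above 0.5 N).
It fails at once if the wheel is gripped or pushed hard (over 20 N) (contact force between the fingers and wheel above 20 N).
It fails at once if the wheel is flung round (faster than 3 rad/s) (velocity of joint wheel above 3 rad/s or velocity of joint wheel below -3 rad/s).
It fails at once if a loose thing is shifted or lifted by more than 20 mm (distance of any of cup_01, cup_02, open_cup_3, lid_c, cassette_1, paint_marker from where it was at the start of the episode above 0.02 m).
It also fails if it takes over 54 s, if anything falls off the work surface, if the arm or the gripper's body presses on something with over 40 N, if the wrist force passes 120 N, or if a joint passes its speed limit or range.

## Working session

There is one attempt and no reset: what is moved stays moved. The work goes in short steps, Python scripts to look and compute and a shell command to move; the robot and the scene stay as the last step left them, time stands still between calls to the robot, and variables do not carry over. Pictures are saved under pics/ and viewed, and the job is handed in when it is done.

```bash
ls; mkdir -p pics
python3 - <<'E'
from bench import sense, eyes, job, r
import cv2, numpy as np
s=sense(); print({k:np.round(v,3).tolist() for k,v in s.items()})
for n in("side","top"):
    im=eyes.get_image(n); cv2.imwrite(f"pics/{n}0.png",im["frame"][:,:,::-1]); np.savez(f"pics/{n}0.npz",**im)
    print(n,im["fx"],im["fy"],im["cx"],im["cy"],np.round(im["world_to_cam"],3).tolist())
    print([k for k in im])
E
```

```text
pics
{'t': 0.0, 'q': [1.22, 0.277, -0.028, 1.268, 0.0, 1.467], 'qvel': [0.001, 0.001, 0.0, 0.001, -0.0, -0.001], 'joint_efforts': [-0.002, -44.551, 29.52, 0.016, -0.0, 0.0], 'eef_pos': [153.014, 605.101, 197.361], 'tool_rot': [[-0.001, -0.969, 0.245], [-0.002, 0.245, 0.969], [-1.0, 0.0, -0.002]], 'contact_force': [-0.799, 0.452, 0.314], 'ft_torque': [0.02, 0.007, 0.032], 'opening': 0.997}
side 439.20650032332145 439.20650032332145 250.85223070480535 191.61973847618535 [[0.863, -0.505, 0.022, -467.34], [0.176, 0.341, 0.923, -285.123], [-0.474, -0.793, 0.383, -883.157], [0.0, 0.0, 0.0, 1.0]]
['frame', 'depth', 'fx', 'fy', 'cx', 'cy', 'world_to_cam']
top 347.7896401154545 347.7896401154545 259.29444586648526 186.77766812462207 [[-0.006, -1.0, 0.001, 51.115], [0.987, -0.006, 0.161, -610.902], [-0.161, 0.002, 0.987, -942.482], [0.0, 0.0, 0.0, 1.0]]
['frame', 'depth', 'fx', 'fy', 'cx', 'cy', 'world_to_cam']
```

View pics/side0.png

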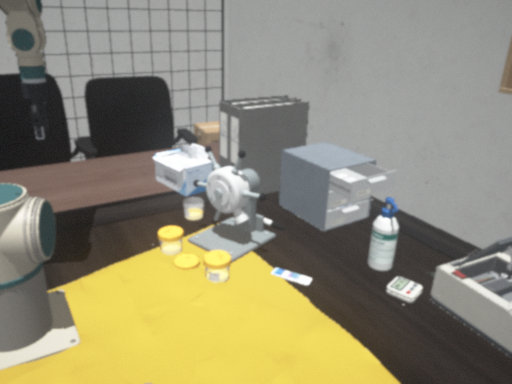

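View pics/top0.png

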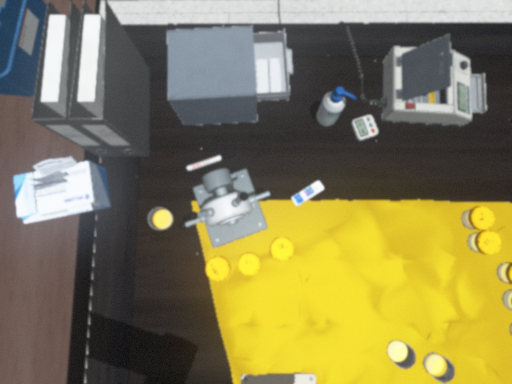

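```bash
cat > h.py <<'E'
import numpy as np, cv2
def load(n): return dict(np.load(f"pics/{n}.npz"))
def proj(im,P):
    P=np.atleast_2d(P); c=P@im["world_to_cam"][:3,:3].T+im["world_to_cam"][:3,3]
    return np.c_[im["cx"]+im["fx"]*c[:,0]/-c[:,2], im["cy"]-im["fy"]*c[:,1]/-c[:,2]]
def ray(im,u,v):
    R=im["world_to_cam"][:3,:3];t=im["world_to_cam"][:3,3]
    d=R.T@np.array([(u-im["cx"])/im["fx"],-(v-im["cy"])/im["fy"],-1]); return -R.T@t,d
def unproj(im,u,v,D=None):
    o,d=ray(im,u,v); D=im["depth"][int(round(v)),int(round(u))] if D is None else D
    return o+d*D
def onz(im,u,v,z):
    o,d=ray(im,u,v); return o+d*(z-o[2])/d[2]
def onplane(im,u,v,p,n):
    o,d=ray(im,u,v); return o+d*((p-o)@n)/(d@n)
E
python3 - <<'E'
from h import *
a=load("side0");b=load("top0")
c=a["frame"][130:300,140:330,::-1]; cv2.imwrite("pics/sc.png",cv2.resize(c,None,fx=4,fy=3.5,interpolation=cv2.INTER_CUBIC))
c=b["frame"][145:285,140:330,::-1]; cv2.imwrite("pics/tc.png",cv2.resize(c,None,fx=4,fy=4,interpolation=cv2.INTER_CUBIC))
E
```

```text
(no output)
```

View pics/sc.png

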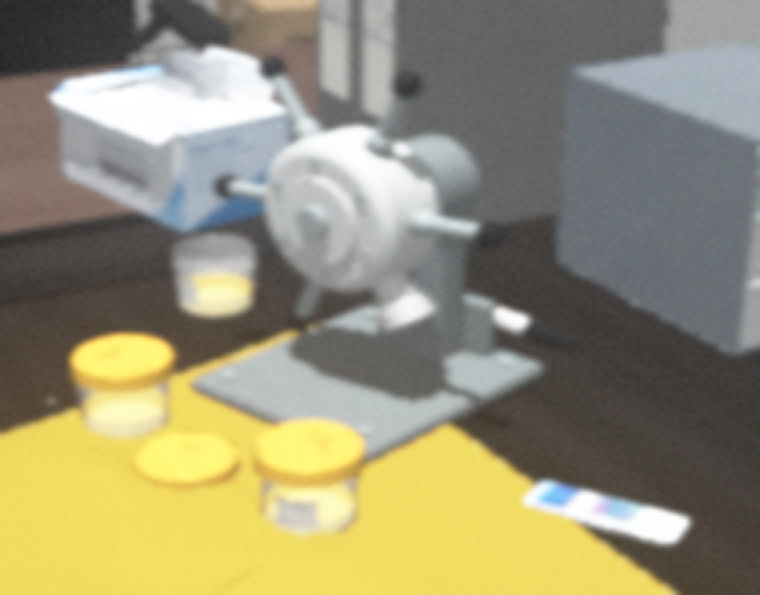

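View pics/tc.png

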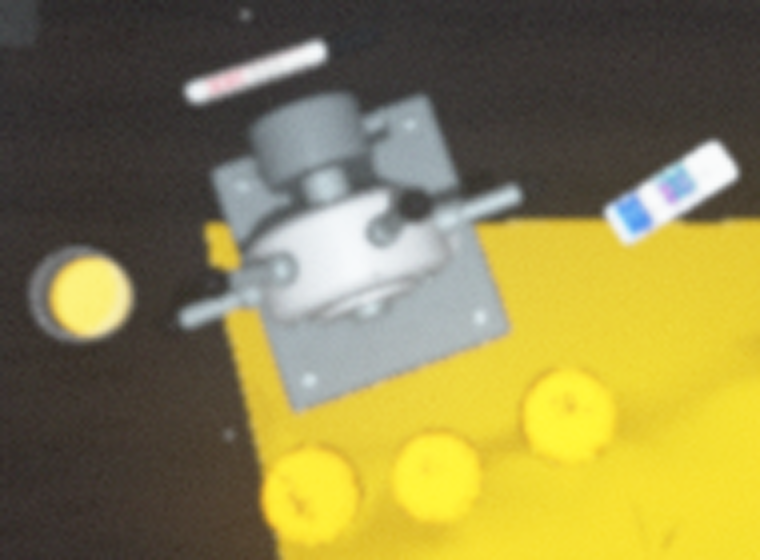

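Run:
```python
from h import *
a=load("side0");b=load("top0")
C=[onz(b,140+u/4,145+v/4,18) for u,v in [(212,170),(428,97),(508,328),(296,411)]]
C=np.array(C);print(C.round(1)); print([np.linalg.norm(C[i]-C[i-1]).round(1) for i in range(4)])
print("mean",C.mean(0))
ax=(C[0]-C[3]+C[1]-C[2]);ax/=np.linalg.norm(ax);yaw=np.arctan2(ax[1],ax[0]);
ay=(C[0]-C[1]+C[3]-C[2]);print("yaw",yaw,np.arctan2(-ay[0],ay[1]))
# two view triangulation of spoke balls
def tri(su,sv,tu,tv):
    o1,d1=ray(a,140+su/4,130+sv/3.5);o2,d2=ray(b,140+tu/4,145+tv/4)
    s=np.linalg.lstsq(np.c_[d1,-d2],o2-o1,rcond=None)[0]
    p,q=o1+d1*s[0],o2+d2*s[1];return (p+q)/2,np.linalg.norm(p-q)
for n,x in {"topR ball":(408,83,414,205),"hubfront":(313,218,370,305)}.items(): print(n,tri(*x))
for n,t in {"cup1":(310,495),"cup2":(568,415)}.items(): print(n,onz(b,140+t[0]/4,145+t[1]/4,62).round())
print("lid",onz(b,140+436/4,145+478/4,17).round(),"open",onz(b,140+82/4,145+295/4,40).round(),"cass",onz(b,140+672/4,145+192/4,5).round(),onz(b,140+255/4,145+70/4,18).round())
```

```text
[[615.2 242.6  18. ]
 [669.2  83.7  18. ]
 [498.4  26.   18. ]
 [440.3 178.2  18. ]]
[np.float64(186.5), np.float64(167.8), np.float64(180.3), np.float64(162.9)]
mean [555.78764093 132.63271415  18.        ]
yaw 0.3396833870314824 0.3459537931295682
topR ball (array([554.97527551,  81.85331465, 275.95818576]), np.float64(3.1868115077660875))
hubfront (array([505.89448753, 114.48127616, 168.20255153]), np.float64(0.44037640672826867))
cup1 [385. 162.  62.]
cup2 [437. -13.  62.]
lid [393.  78.  17.] open [522. 328.  40.] cass [599. -97.   5.] [690. 212.  18.]
```

Run:
```python
from h import *
a=load("side0");b=load("top0")
yaw=.343; ax=np.array([np.cos(yaw),np.sin(yaw),0]);ay=np.array([-np.sin(yaw),np.cos(yaw),0])
H=np.array([505.9,114.5,165]); # hub front
def rel(p): d=p-H; return np.array([d@ax,d@ay,d[2]]).round(1)
for im,name,s,pts in ((a,"side",(140,130,4,3.5),[(275,65),(408,83),(222,185),(490,233),(305,310),(405,305),(313,218),(290,100),(395,115),(450,227),(245,188)]),(b,"top",(140,145,4,4),[(414,205),(385,230),(480,205),(510,194),(530,187),(220,300),(190,317),(175,320),(270,277),(370,305),(345,230)])):
    for u,v in pts:
        uu,vv=s[0]+u/s[2],s[1]+v/s[3]
        i,j=int(round(vv)),int(round(uu)); print(name,(u,v),rel(unproj(im,uu,vv)), im["depth"][i,j])
```

```text
side (275, 65) [35.6 69.  99.7] 1178.405
side (408, 83) [ 27.4 -56.1 114.8] 1093.3813
side (222, 185) [ 28.4 116.9  -9.9] 1243.3354
side (490, 233) [  29.7 -123.6   17.8] 1092.5397
side (305, 310) [ 31.1  38.9 -97.3] 1232.9803
side (405, 305) [ 20.8 -62.6 -55.9] 1150.181
side (313, 218) [-5.  -4.5  6. ] 1142.1797
side (290, 100) [30.2 50.  77.2] 1172.0092
side (395, 115) [ 33.2 -40.7  85.8] 1117.6553
side (450, 227) [ 30.6 -90.6  12.6] 1114.5668
side (245, 188) [30.5 95.7 -7.3] 1231.4122
top (414, 205) [ 32.8 -46.  120.5] 749.34454
top (385, 230) [ 31.2 -25.9  75.8] 792.0165
top (480, 205) [ 33.8 -84.6  15.6] 855.08887
top (510, 194) [  33.8 -104.2   16.8] 855.0451
top (530, 187) [  32.9 -116.7   23.1] 849.3871
top (220, 300) [35.3 86.6 -2.3] 863.51685
top (190, 317) [ 32.4 108.3  -7.8] 867.2432
top (175, 320) [ 33.4 117.   -4.3] 863.5094
top (270, 277) [29.9 45.6 63. ] 800.5252
top (370, 305) [-0.6 -0.6 12.2] 848.6753
top (345, 230) [41.5 -3.6 58.3] 809.67694
```

Run:
```python
from bench import sense, eyes, job, r
print([x for x in dir(r) if x[0]!='_'])
from h import *
# refine: gather depth points near wheel plane at radius 70..125, fit spoke phase
yaw=.343; ax=np.array([np.cos(yaw),np.sin(yaw),0]);ay=np.array([-np.sin(yaw),np.cos(yaw),0])
H=np.array([505.9,114.5,165])+33*ax
for n in("side0","top0"):
    im=load(n); vv,uu=np.mgrid[130:270,170:290]
    P=np.array([unproj(im,u,v,im["depth"][v,u]) for u,v in zip(uu.ravel(),vv.ravel())])-H
    x,y,z=P@ax,P@ay,P[:,2]; rho=np.hypot(y,z); th=np.degrees(np.arctan2(-y,z))%360
    m=(abs(x)<14)&(rho>72)&(rho<126)&~((th>125)&(th<165))
    print(n,m.sum())
    for c in (25,84,205,265,325):
        k=m&(abs(th-c)<14); 
        if k.sum()>5: 
            A=np.polyfit
            print(c,k.sum(),np.median(th[k]).round(1),"x",np.median(x[k]).round(1),"rhomax",rho[k].max().round())
```

```text
['IKError', 'grip_point_offset']
side0 428
25 95 24.5 x -3.6 rhomax 126.0
84 94 81.6 x -3.3 rhomax 126.0
205 72 203.1 x -3.1 rhomax 125.0
265 65 265.6 x -3.5 rhomax 125.0
325 102 325.9 x -3.1 rhomax 126.0
top0 423
25 76 20.1 x -0.0 rhomax 126.0
84 121 80.5 x 1.4 rhomax 126.0
265 112 266.6 x 0.9 rhomax 126.0
325 114 326.0 x 0.9 rhomax 126.0
```

```bash
python3 -m handwheel '[[0,-0.04,0,0,0,0,0],[0,-0.08,0,0,0,0,0],[0,-0.12,0,0,0,0,0],[0,-0.16,0,0,0,0,0],[0,-0.16,0,0,0,0,0]]'
```

```text
t: 0.6
eef_pos: [154.2, 608.4, 365.4]
tool_rot: [[0.004, -0.969, 0.245], [0.011, 0.245, 0.969], [-1.0, -0.001, 0.011]]
contact_force: [0.5, -0.4, 0.3]
opening: 0.145
```

```bash
python3 -m handwheel '[[0,0,-0.03,-0.022,-0.07,0,0],[0,0,-0.06,-0.044,-0.14,0,0],[0,0,-0.09,-0.066,-0.22,0,0],[0,0,-0.12,-0.088,-0.3,0,0],[0,0,-0.15,-0.11,-0.37,0,0],[0,0,-0.18,-0.132,-0.45,0,0],[0,0,-0.21,-0.155,-0.52,0,0],[0,0,-0.24,-0.177,-0.59,0,0]]'
cat > plan.py <<'E'
# current state in stand coords rel hub and tool-axis shift to a target (stand x,y,z rel hub)
import sys,numpy as np
from bench import sense
yaw=.343; ax=np.array([np.cos(yaw),np.sin(yaw),0]);ay=np.array([-np.sin(yaw),np.cos(yaw),0]);az=np.array([0,0,1.])
H=np.array([537.,125.6,165]);B=np.array([ax,ay,az])
s=sense();p=np.array(s["eef_pos"]);R=np.array(s["tool_rot"])
print("rel",(B@(p-H)).round(1),"t",s["t"],"F(stand)",(B@np.array(s["contact_force"])).round(1),"op",s["opening"]);print("tool axes in stand (cols)\n",(B@R).round(3))
for a in sys.argv[1:]:
    g=np.array([float(v) for v in a.split(",")]); print(a,"shift tool mm",(R.T@(B.T@g+H-p)).round(1))
E
python3 plan.py 0,22,200
```

```text
t: 1.4
eef_pos: [342.9, 373.8, 357.4]
tool_rot: [[-0.001, -0.941, -0.338], [-0.001, -0.338, 0.941], [-1.0, 0.001, -0.001]]
contact_force: [-0.1, 0.4, 0.7]
opening: 0.001
rel [-99.4 299.  192.4] t 1.4 F(stand) [0.  0.4 0.7] op 0.0005237541963385735
tool axes in stand (cols)
 [[-0.001 -1.    -0.002]
 [-0.001 -0.002  1.   ]
 [-1.     0.001 -0.001]]
0,22,200 shift tool mm [  -7.6  -98.7 -277.3]
```

```bash
python3 -m handwheel '[[0,-0.002,-0.014,-0.04,0,0,0],[0,-0.004,-0.028,-0.08,0,0,0],[0,-0.006,-0.043,-0.12,0,0,0],[0,-0.008,-0.057,-0.16,0,0,0],[0,-0.008,-0.071,-0.2,0,0,0],[0,-0.008,-0.085,-0.24,0,0,0],[0,-0.008,-0.099,-0.277,0,0,0],[0,-0.008,-0.099,-0.277,0,0,0]]'
python3 plan.py 0,22,90
cat > look.py <<'E'
import sys
from bench import eyes
from h import *
t=sys.argv[1]
for n in("side","top"):
    im=eyes.get_image(n); np.savez(f"pics/{n}{t}.npz",**im)
    f=im["frame"][:,:,::-1]
    c=f[80:290,140:330] if n=="side" else f[145:285,140:330]
    globals()[n]=cv2.resize(c,(380*2 if 0 else 400,442 if n=="side" else 295),interpolation=cv2.INTER_CUBIC)
o=np.zeros((442,800,3),np.uint8);o[:,:400]=side;o[:295,400:]=top;cv2.imwrite(f"pics/both{t}.png",o)
E
python3 look.py 1
```

```text
t: 2.2
eef_pos: [531.0, 144.3, 364.4]
tool_rot: [[-0.002, -0.944, -0.331], [-0.002, -0.331, 0.944], [-1.0, 0.002, -0.001]]
contact_force: [-0.3, -0.0, -1.0]
opening: -0.002
rel [  0.6  19.6 199.4] t 2.2 F(stand) [-0.2  0.1 -1. ] op -0.0023718660551668475
tool axes in stand (cols)
 [[-0.002 -1.     0.006]
 [-0.001  0.006  1.   ]
 [-1.     0.002 -0.001]]
0,22,90 shift tool mm [109.4   0.4   2.5]
```

View pics/both1.png

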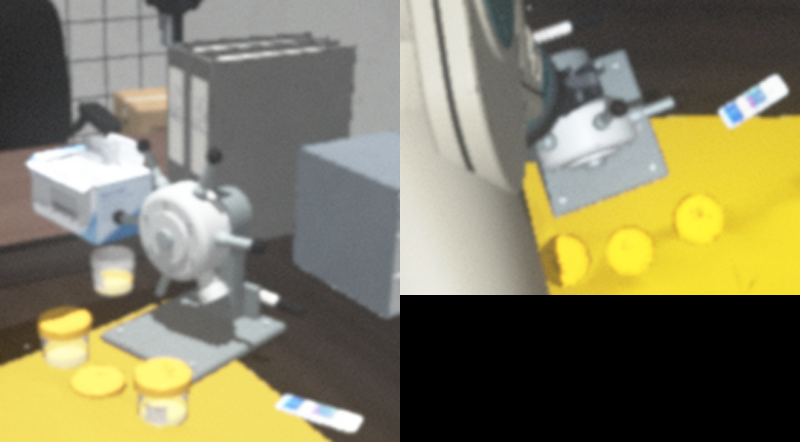

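Run:
```python
from h import *
from bench import sense
for n in("side1","top1"):
    im=load(n); print(n,proj(im,[sense()["eef_pos"],[537,125.6,165]]).round(1))
    cv2.imwrite(f"pics/full_{n}.png",im["frame"][:,:,::-1])
```

```text
side1 [[220.1 114.4]
 [226.9 189.9]]
top1 [[207.8 203.2]
 [228.2 208.9]]
```

View pics/full_side1.png

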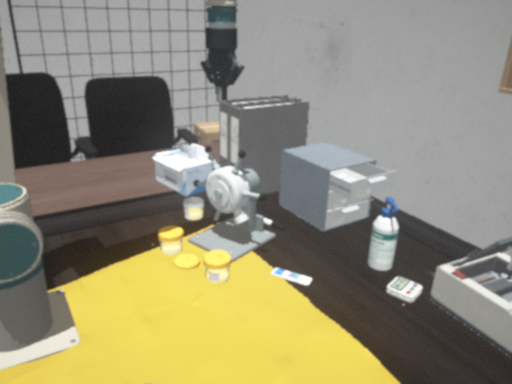

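View pics/full_top1.png

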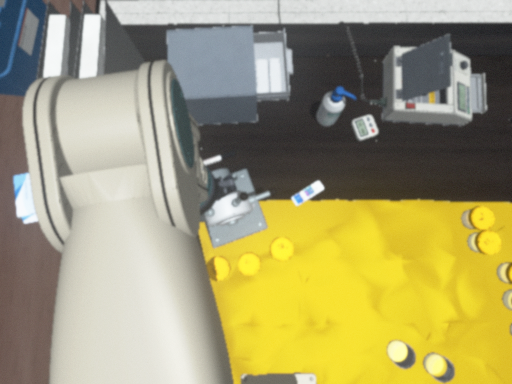

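Run:
```python
from h import *
from bench import sense
s=sense();p=np.array(s["eef_pos"]);R=np.array(s["tool_rot"])
im=load("side1"); vv,uu=np.mgrid[30:125,180:265]
P=np.array([unproj(im,u,v,im["depth"][v,u]) for u,v in zip(uu.ravel(),vv.ravel())]); T=(P-p)@R
m=(abs(T[:,1])<70)&(abs(T[:,2])<90)&(T[:,0]>-230)&(T[:,0]<10)
T=T[m]
for a in range(-200,10,10):
    k=(T[:,0]>=a)&(T[:,0]<a+10)
    if k.sum(): print(a,k.sum(),"z",T[k,2].min().round(),T[k,2].max().round(),"y",T[k,1].min().round(),T[k,1].max().round())
c=im["frame"][20:130,170:275,::-1];cv2.imwrite("pics/g.png",cv2.resize(c,None,fx=5,fy=5,interpolation=cv2.INTER_CUBIC))
```

```text
-200 141 z -44.0 21.0 y -18.0 40.0
-190 153 z -44.0 21.0 y -17.0 40.0
-180 138 z -44.0 24.0 y -18.0 39.0
-170 142 z -43.0 23.0 y -19.0 40.0
-160 100 z -42.0 31.0 y -13.0 33.0
-150 131 z -46.0 35.0 y -6.0 21.0
-140 138 z -54.0 47.0 y -4.0 22.0
-130 173 z -65.0 56.0 y -12.0 21.0
-120 172 z -64.0 57.0 y -12.0 20.0
-110 156 z -58.0 52.0 y -17.0 19.0
-100 127 z -51.0 40.0 y -13.0 18.0
-90 112 z -42.0 35.0 y -12.0 15.0
-80 60 z -33.0 26.0 y -8.0 15.0
-70 51 z -18.0 13.0 y -8.0 14.0
-60 48 z -17.0 13.0 y -6.0 13.0
-50 42 z -18.0 5.0 y -8.0 14.0
-40 24 z -11.0 4.0 y -10.0 11.0
```

View pics/g.png

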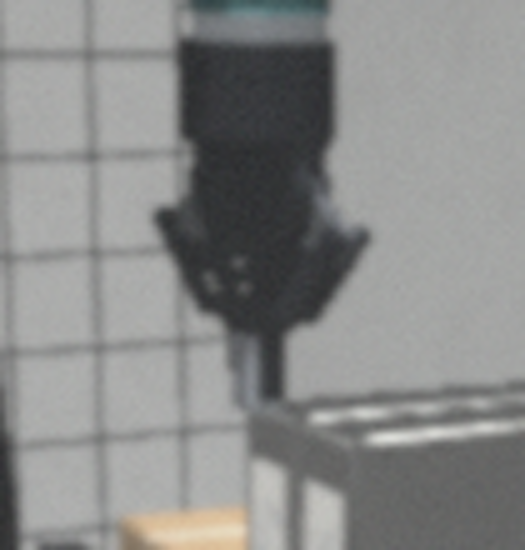

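```bash
python3 -c "
from bench import sense
print(sense()['q'])"
```

```text
[ 1.53222317e-01  1.02261534e-01  1.06172005e-01  1.57741062e+00
  4.77457835e-04 -1.87031656e-01]
```

```bash
python3 -m handwheel '[[0,0,0,0,0.15,0,0],[0,0,0,0,0.29,0,0],[0,0,0,0,0.44,0,0],[0,0,0,0,0.58,0,0],[0,0,0,0,0.72,0,0],[0,0,0,0,0.86,0,0],[0,0,0,0,1.0,0,0],[0,0,0,0,1.14,0,0]]'
python3 -m handwheel '[[0,0,0,0,0.14,0,0],[0,0,0,0,0.28,0,0],[0,0,0,0,0.43,0,0],[0,0,0,0,0.43,0,0]]'
python3 plan.py 0,25,90 0,25,80
```

```text
t: 3.1
eef_pos: [527.4, 149.2, 366.3]
tool_rot: [[-0.001, -0.696, 0.718], [0.0, 0.718, 0.696], [-1.0, 0.001, -0.0]]
contact_force: [-0.2, 0.1, -0.1]
opening: -0.002
t: 3.5
eef_pos: [527.6, 149.1, 366.3]
tool_rot: [[-0.001, -0.339, 0.941], [0.0, 0.941, 0.339], [-1.0, 0.0, -0.001]]
contact_force: [-0.0, 0.7, 0.1]
opening: -0.002
rel [ -1.   25.3 201.3] t 3.5 F(stand) [0.2 0.6 0.1] op -0.0023550032004299123
tool axes in stand (cols)
 [[-0.001 -0.002  1.   ]
 [ 0.     1.     0.002]
 [-1.     0.    -0.001]]
0,25,90 shift tool mm [111.3  -0.3   1.1]
0,25,80 shift tool mm [121.3  -0.3   1.1]
```

```bash
python3 -m handwheel '[[0,0.03,0,0,0,0,0],[0,0.06,0,0,0,0,0],[0,0.09,0,0,0,0,0],[0,0.11,0,0,0,0,0],[0,0.121,0,0.001,0,0,0],[0,0.121,0,0.001,0,0,0]]'
python3 plan.py
python3 - <<'E'
import numpy as np
for rho in (95,):
  for t in (10,12,20,30,36,45,55,60,65,70,75):
    a=np.radians(t); print(t,"centre y",round(rho*np.sin(a)-6*np.cos(a)-11,1),"z",round(rho*np.cos(a)+6*np.sin(a),1))
E
python3 look.py 2
```

```text
t: 4.1
eef_pos: [528.1, 148.5, 243.8]
tool_rot: [[-0.003, -0.339, 0.941], [-0.0, 0.941, 0.339], [-1.0, 0.001, -0.003]]
contact_force: [-0.8, 0.3, -0.2]
opening: -0.002
rel [-0.7 24.5 78.8] t 4.1 F(stand) [-0.6  0.5 -0.2] op -0.0016302966506205414
tool axes in stand (cols)
 [[-0.003 -0.003  1.   ]
 [ 0.001  1.     0.003]
 [-1.     0.001 -0.003]]
10 centre y -0.4 z 94.6
12 centre y 2.9 z 94.2
20 centre y 15.9 z 91.3
30 centre y 31.3 z 85.3
36 centre y 40.0 z 80.4
45 centre y 51.9 z 71.4
55 centre y 63.4 z 59.4
60 centre y 68.3 z 52.7
65 centre y 72.6 z 45.6
70 centre y 76.2 z 38.1
75 centre y 79.2 z 30.4
```

View pics/both2.png

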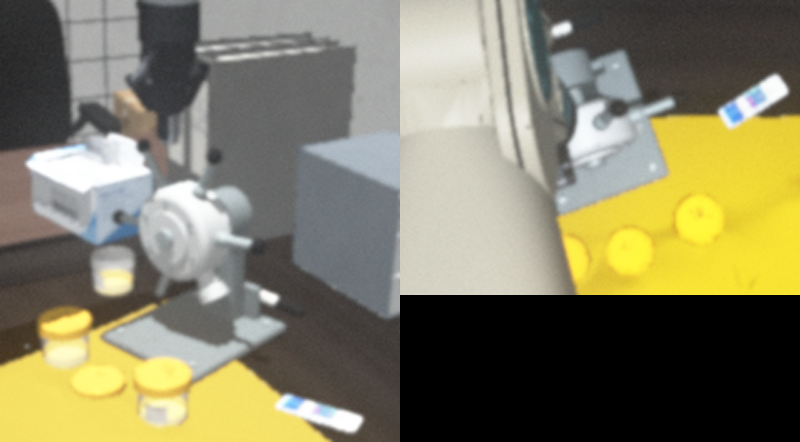

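```bash
python3 -m handwheel '[[0,0,0.006,0,0,0,0],[0,-0.001,0.011,0,0,0,0],[0,-0.001,0.016,0,0,0,0],[0,0.002,0.021,0,0,0,0],[0,0.006,0.026,0,0,0,0],[0,0.011,0.031,0,0,0,0],[0,0.016,0.036,0,0,0,0],[0,0.022,0.041,0,0,0,0]]'
python3 plan.py 0,72.6,45.6 0,76,38
python3 look.py 3
```

```text
t: 5.0
eef_pos: [516.1, 187.0, 223.3]
tool_rot: [[0.001, -0.336, 0.942], [-0.0, 0.942, 0.336], [-1.0, -0.0, 0.001]]
contact_force: [1.4, -0.7, 2.3]
opening: -0.001
rel [ 1.  64.9 58.3] t 5.0 F(stand) [ 1.  -1.1  2.3] op -0.0010935707384169574
tool axes in stand (cols)
 [[ 0.001  0.     1.   ]
 [-0.     1.    -0.   ]
 [-1.    -0.     0.001]]
0,72.6,45.6 shift tool mm [12.7  7.7 -1. ]
0,76,38 shift tool mm [20.3 11.1 -1. ]
```

View pics/both3.png

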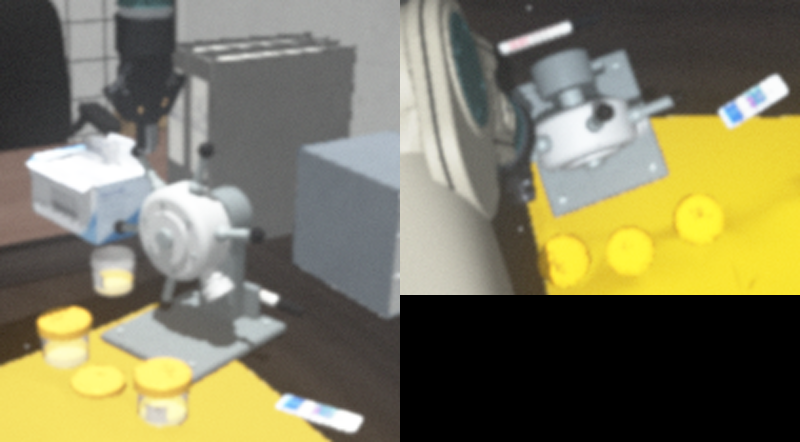

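```bash
python3 -m handwheel '[[0,0.006,0.004,0,0,0,0],[0,0.012,0.0075,0,0,0,0],[0,0.018,0.0105,0,0,0,0],[0,0.024,0.013,0,0,0,0],[0,0.024,0.013,0,0,0,0]]'
python3 plan.py 
python3 look.py 4
cat > ang.py <<'E'
import sys
from h import *
yaw=.343; ax=np.array([np.cos(yaw),np.sin(yaw),0]);ay=np.array([-np.sin(yaw),np.cos(yaw),0])
H=np.array([537.,125.6,165])
im=load("side"+sys.argv[1]); vv,uu=np.mgrid[130:270,170:290]
P=np.array([unproj(im,u,v,im["depth"][v,u]) for u,v in zip(uu.ravel(),vv.ravel())])-H
x,y,z=P@ax,P@ay,P[:,2]; rho=np.hypot(y,z); th=np.degrees(np.arctan2(-y,z))%360
m=(abs(x)<12)&(rho>74)&(rho<126)
h,_=np.histogram(th[m],np.arange(0,361,5)); 
b=0;i=0
T=np.sort(th[m]); g=np.split(T,np.where(np.diff(T)>6)[0]+1)
for c in g:
    if len(c)>15: print("cluster",len(c),"mean",c.mean().round(1),"med",np.median(c).round(1),"width",(c.max()-c.min()).round(1))
E
python3 ang.py 0; python3 ang.py 4
```

```text
t: 5.6
eef_pos: [510.7, 199.1, 198.3]
tool_rot: [[-0.002, -0.337, 0.942], [-0.0, 0.942, 0.337], [-1.0, 0.001, -0.002]]
contact_force: [-0.6, -0.8, 0.3]
opening: 0.003
rel [-0.  78.1 33.3] t 5.6 F(stand) [-0.8 -0.6  0.3] op 0.0025970218804498733
tool axes in stand (cols)
 [[-0.002 -0.     1.   ]
 [ 0.001  1.     0.   ]
 [-1.     0.001 -0.002]]
cluster 91 mean 24.0 med 24.5 width 8.2
cluster 89 mean 81.9 med 81.6 width 8.4
cluster 53 mean 134.4 med 133.6 width 19.2
cluster 72 mean 203.5 med 203.1 width 9.8
cluster 65 mean 265.3 med 265.6 width 9.5
cluster 97 mean 325.5 med 325.8 width 8.6
cluster 98 mean 5.3 med 5.7 width 8.1
cluster 85 mean 63.2 med 63.1 width 10.2
cluster 77 mean 118.0 med 115.9 width 22.1
cluster 83 mean 184.1 med 183.7 width 8.4
cluster 56 mean 245.9 med 245.9 width 8.9
cluster 153 mean 314.2 med 315.1 width 25.5
```

View pics/both4.png

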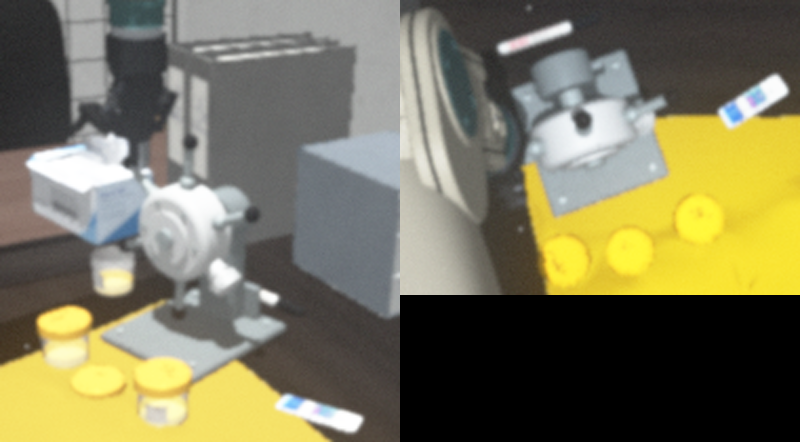

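Run:
```python
from h import *
from bench import sense
s=sense();p=np.array(s["eef_pos"])
im=load("side4"); f=im["frame"][110:220,160:265,::-1].copy(); f=cv2.resize(f,None,fx=5,fy=5,interpolation=cv2.INTER_CUBIC)
yaw=.343; ax=np.array([np.cos(yaw),np.sin(yaw),0]);ay=np.array([-np.sin(yaw),np.cos(yaw),0]);H=np.array([537.,125.6,165])
def d(P,c): 
    u,v=proj(im,P)[0]; cv2.circle(f,(int((u-160)*5),int((v-110)*5)),4,c,-1)
d(p,(0,0,255)); d(p+[0,0,50],(0,0,255))
for t in (-55,-75): 
  for r in (60,95,120): d(H+r*(np.sin(np.radians(-t))*ay+np.cos(np.radians(t))*np.array([0,0,1])),(0,255,0) if t==-55 else (255,0,0))
cv2.imwrite("pics/z4.png",f)
# tool points
R=np.array(s["tool_rot"]);vv,uu=np.mgrid[100:200,170:230]
P=np.array([unproj(im,u,v,im["depth"][v,u]) for u,v in zip(uu.ravel(),vv.ravel())]); T=(P-p)@R
T=T[(abs(T[:,1])<45)&(abs(T[:,2])<45)&(abs(T[:,0]+40)<60)]
for a in range(-95,20,8):
    k=(T[:,0]>=a)&(T[:,0]<a+8)
    if k.sum(): print(a,k.sum(),"y",np.percentile(T[k,1],[5,95]).round(),"z",np.percentile(T[k,2],[5,95]).round())
```

```text
-95 72 y [-13.   9.] z [-41.  35.]
-87 72 y [-13.   7.] z [-35.  27.]
-79 26 y [-11.   1.] z [-18.  15.]
-71 30 y [-11.   4.] z [-17.   9.]
-63 30 y [-11.   7.] z [-15.   8.]
-55 32 y [-11.   7.] z [-15.   9.]
-47 31 y [-10.  23.] z [-15.   8.]
-39 28 y [-9. 27.] z [-9. -0.]
-31 22 y [-3. 19.] z [-6.  2.]
-23 21 y [-16.   0.] z [-6.  3.]
-15 28 y [-43. -10.] z [-25.   4.]
-7 16 y [-44. -18.] z [-28.  -6.]
1 13 y [-44. -26.] z [-29. -21.]
9 16 y [-43. -23.] z [-28. -24.]
17 6 y [-42. -26.] z [-29. -25.]
```

View pics/z4.png

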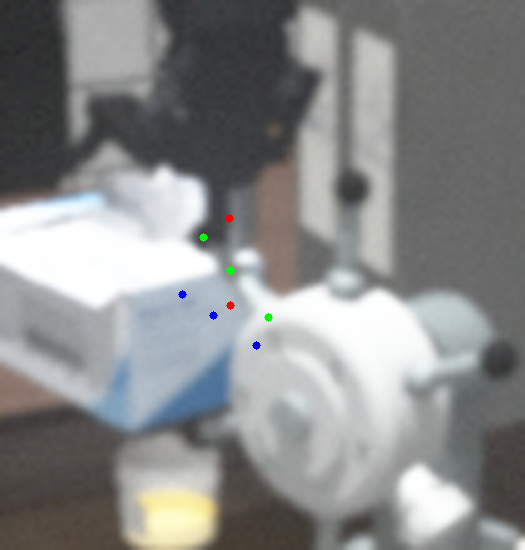

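Run:
```python
from h import *
im=load("side0"); p=np.array([153.,605.1,197.4]); print(proj(im,[p,p+[0,0,35]]))
u,v=proj(im,p)[0]
f=im["frame"][60:170,0:100,::-1].copy(); f=cv2.resize(f,None,fx=5,fy=5,interpolation=cv2.INTER_CUBIC)
cv2.circle(f,(int(u*5),int((v-60)*5)),4,(0,0,255),-1)
im=load("side2"); p=np.array([528.1,148.5,243.8]);u,v=proj(im,p)[0]
g=im["frame"][90:200,170:270,::-1].copy(); g=cv2.resize(g,None,fx=5,fy=5,interpolation=cv2.INTER_CUBIC)
u,v=proj(im,p)[0];cv2.circle(g,(int((u-170)*5),int((v-90)*5)),4,(0,0,255),-1);
cv2.imwrite("pics/cmp.png",cv2.resize(np.hstack([f,g]),(800,440)))
```

```text
[[ 45.14112904 149.48516111]
 [ 43.34715074 138.52154992]]
```

View pics/cmp.png

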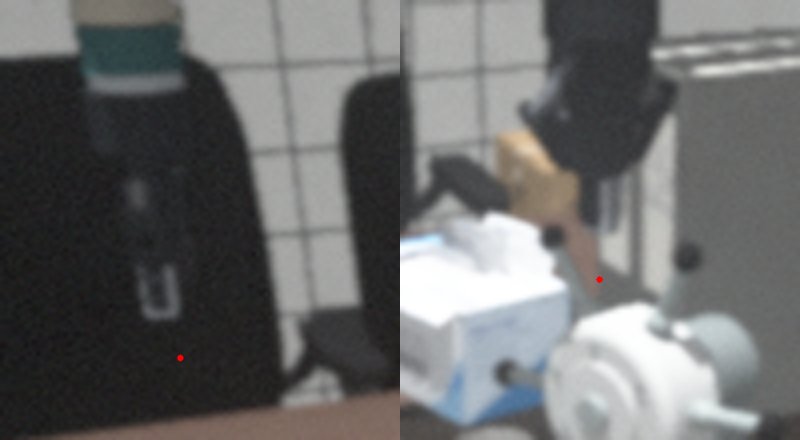

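```bash
python3 -m handwheel '[[0,0.006,0.0,0,0,0,0],[0,0.012,0,0,0,0,0],[0,0.018,0,0,0,0,0],[0,0.024,0,0,0,0,0],[0,0.03,0,0,0,0,0],[0,0.034,0,0,0,0,0],[0,0.034,0,0,0,0,0]]'
python3 plan.py 
python3 look.py 5
python3 ang.py 5
```

```text
t: 6.4
eef_pos: [511.0, 198.7, 164.5]
tool_rot: [[-0.001, -0.336, 0.942], [-0.001, 0.942, 0.336], [-1.0, -0.0, -0.002]]
contact_force: [0.1, -0.2, 0.4]
opening: 0.003
rel [ 0.1 77.6 -0.5] t 6.4 F(stand) [ 0.1 -0.2  0.4] op 0.0029522704317592485
tool axes in stand (cols)
 [[-0.002  0.     1.   ]
 [-0.     1.    -0.   ]
 [-1.    -0.    -0.002]]
cluster 88 mean 46.6 med 46.7 width 9.4
cluster 96 mean 102.1 med 99.9 width 25.1
cluster 92 mean 166.2 med 165.9 width 7.8
cluster 60 mean 227.9 med 227.6 width 8.9
cluster 236 mean 307.1 med 309.0 width 46.9
cluster 104 mean 348.0 med 348.3 width 10.3
```

View pics/both5.png

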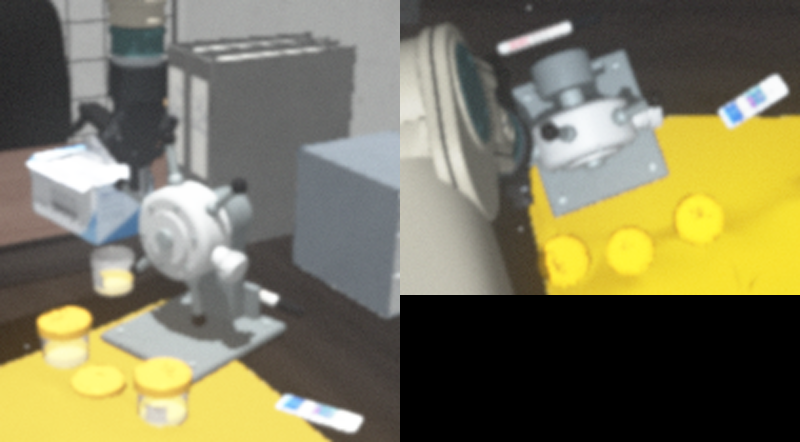

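```bash
python3 -m handwheel '[[0,-0.03,0.0,0,0,0,0],[0,-0.07,0,0,0,0,0],[0,-0.11,0,0,0,0,0],[0,-0.127,0,0,0,0,0],[0,-0.127,-0.03,0,0,0,0],[0,-0.127,-0.06,0,0,0,0],[0,-0.127,-0.09,0,0,0,0],[0,-0.127,-0.09,0,0,0,0]]'
python3 plan.py 0,-12,61
```

```text
t: 7.3
eef_pos: [542.7, 111.4, 292.3]
tool_rot: [[-0.0, -0.333, 0.943], [-0.001, 0.943, 0.333], [-1.0, -0.001, -0.0]]
contact_force: [-0.1, 0.7, 0.8]
opening: -0.0
rel [  0.6 -15.3 127.3] t 7.3 F(stand) [0.1 0.6 0.8] op -1.7131098440341025e-05
tool axes in stand (cols)
 [[-0.     0.004  1.   ]
 [-0.001  1.    -0.004]
 [-1.    -0.001 -0.   ]]
0,-12,61 shift tool mm [66.3  3.4 -0.5]
```

```bash
python3 -m handwheel '[[0,0.03,0.003,0,0,0,0],[0,0.055,0.003,0,0,0,0],[0,0.066,0.003,0,0,0,0],[0,0.066,0.007,0,0,0,0],[0,0.066,0.012,0,0,0,0],[0,0.066,0.017,0,0,0,0],[0,0.067,0.022,0,0,0,0],[0,0.068,0.027,0,0,0,0]]'
python3 plan.py 0,31,51 0,52,37
python3 look.py 6
python3 ang.py 6
```

```text
t: 8.1
eef_pos: [533.8, 140.0, 226.0]
tool_rot: [[0.003, -0.336, 0.942], [-0.0, 0.942, 0.336], [-1.0, -0.001, 0.003]]
contact_force: [1.4, -1.7, 2.2]
opening: -0.001
rel [ 1.8 14.6 61. ] t 8.1 F(stand) [ 0.8 -2.1  2.2] op -0.0005293643994877629
tool axes in stand (cols)
 [[ 0.003 -0.     1.   ]
 [-0.001  1.     0.   ]
 [-1.    -0.001  0.003]]
0,31,51 shift tool mm [10.  16.4 -1.8]
0,52,37 shift tool mm [23.9 37.4 -1.9]
cluster 89 mean 42.5 med 42.5 width 10.9
cluster 98 mean 98.0 med 96.0 width 25.1
cluster 94 mean 161.7 med 161.6 width 8.2
cluster 59 mean 223.1 med 222.5 width 8.9
cluster 77 mean 284.5 med 285.1 width 8.7
cluster 147 mean 350.2 med 350.7 width 20.5
```

View pics/both6.png

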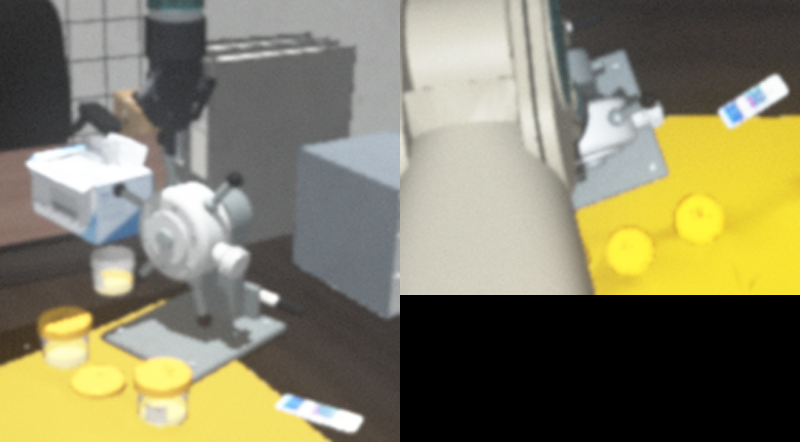

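```bash
python3 -m handwheel '[[0,0.002,0.005,-0.001,0,0,0],[0,0.005,0.01,-0.001,0,0,0],[0,0.009,0.015,-0.001,0,0,0],[0,0.012,0.02,-0.002,0,0,0],[0,0.015,0.025,-0.002,0,0,0],[0,0.019,0.03,-0.002,0,0,0],[0,0.023,0.035,-0.002,0,0,0],[0,0.027,0.04,-0.002,0,0,0]]'
python3 plan.py 0,63,25 0,73,11 0,77.5,0
python3 look.py 7
python3 ang.py 7
```

```text
t: 9.0
eef_pos: [517.1, 177.0, 197.1]
tool_rot: [[-0.0, -0.336, 0.942], [-0.0, 0.942, 0.336], [-1.0, -0.0, -0.0]]
contact_force: [1.2, -1.2, 1.3]
opening: 0.002
rel [-1.4 55.1 32.1] t 9.0 F(stand) [ 0.7 -1.6  1.3] op 0.0017160501208837342
tool axes in stand (cols)
 [[-0. -0.  1.]
 [-0.  1.  0.]
 [-1. -0. -0.]]
0,63,25 shift tool mm [7.1 7.9 1.4]
0,73,11 shift tool mm [21.1 17.9  1.4]
0,77.5,0 shift tool mm [32.1 22.4  1.4]
cluster 97 mean 13.1 med 13.5 width 8.6
cluster 109 mean 70.5 med 70.8 width 24.3
cluster 106 mean 131.0 med 130.7 width 9.5
cluster 80 mean 192.3 med 191.8 width 8.8
cluster 55 mean 254.1 med 254.4 width 8.4
cluster 175 mean 325.7 med 328.1 width 30.7
```

```bash
python3 -m handwheel '[[0,0.003,0.004,0.001,0,0,0],[0,0.007,0.008,0.001,0,0,0],[0,0.012,0.012,0.001,0,0,0],[0,0.017,0.015,0.001,0,0,0],[0,0.022,0.018,0.001,0,0,0],[0,0.027,0.0205,0.001,0,0,0],[0,0.032,0.0225,0.001,0,0,0],[0,0.032,0.0225,0.001,0,0,0]]'
python3 plan.py
python3 look.py 8
python3 ang.py 8
```

```text
t: 9.9
eef_pos: [510.3, 198.6, 164.6]
tool_rot: [[-0.001, -0.337, 0.942], [0.001, 0.942, 0.337], [-1.0, 0.001, -0.001]]
contact_force: [-1.2, -0.7, 0.2]
opening: -0.002
rel [-0.5 77.7 -0.4] t 9.9 F(stand) [-1.4 -0.2  0.2] op -0.002421986012368538
tool axes in stand (cols)
 [[-0.001 -0.     1.   ]
 [ 0.001  1.     0.   ]
 [-1.     0.001 -0.001]]
cluster 113 mean 46.8 med 47.3 width 25.7
cluster 101 mean 105.4 med 104.8 width 9.4
cluster 92 mean 166.3 med 166.1 width 10.6
cluster 58 mean 227.8 med 227.6 width 8.8
cluster 236 mean 307.5 med 309.6 width 48.7
cluster 105 mean 348.1 med 348.4 width 8.7
```

View pics/both8.png

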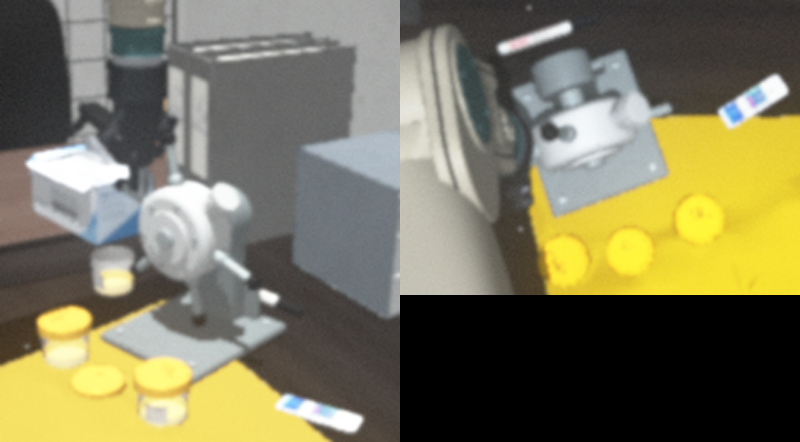

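```bash
python3 -m handwheel '[[0,-0.03,0.0,0,0,0,0],[0,-0.07,0,0,0,0,0],[0,-0.11,0,0,0,0,0],[0,-0.127,0,0,0,0,0],[0,-0.127,-0.03,0,0,0,0],[0,-0.127,-0.06,0,0,0,0],[0,-0.127,-0.086,0,0,0,0],[0,-0.127,-0.086,0,0,0,0]]'
python3 plan.py 0,-9,61
```

```text
t: 10.8
eef_pos: [540.8, 115.0, 292.5]
tool_rot: [[0.001, -0.333, 0.943], [-0.0, 0.943, 0.333], [-1.0, -0.001, 0.001]]
contact_force: [0.3, -0.2, 0.3]
opening: -0.001
rel [ -0.  -11.3 127.5] t 10.8 F(stand) [ 0.2 -0.3  0.3] op -0.0007626972564521033
tool axes in stand (cols)
 [[ 0.001  0.003  1.   ]
 [-0.001  1.    -0.003]
 [-1.    -0.001  0.001]]
0,-9,61 shift tool mm [66.5  2.3 -0. ]
```

```bash
python3 -m handwheel '[[0,0.03,0.001,0,0,0,0],[0,0.055,0.001,0,0,0,0],[0,0.066,0.001,0,0,0,0],[0,0.066,0.005,0,0,0,0],[0,0.066,0.01,0,0,0,0],[0,0.066,0.015,0,0,0,0],[0,0.067,0.02,0,0,0,0],[0,0.068,0.025,0,0,0,0]]'
python3 plan.py 0,31,51 0,52,37
python3 look.py 9
python3 ang.py 9
```

```text
t: 11.6
eef_pos: [532.3, 141.1, 225.9]
tool_rot: [[0.003, -0.336, 0.942], [-0.0, 0.942, 0.336], [-1.0, -0.001, 0.003]]
contact_force: [0.6, -1.9, 1.6]
opening: -0.002
rel [ 0.8 16.2 60.9] t 11.6 F(stand) [-0.1 -2.   1.6] op -0.0018785456781508726
tool axes in stand (cols)
 [[ 0.003 -0.     1.   ]
 [-0.001  1.     0.   ]
 [-1.    -0.001  0.003]]
0,31,51 shift tool mm [ 9.9 14.8 -0.8]
0,52,37 shift tool mm [23.9 35.9 -0.8]
cluster 115 mean 42.2 med 42.8 width 24.9
cluster 97 mean 100.0 med 99.6 width 9.4
cluster 92 mean 160.8 med 160.5 width 9.3
cluster 60 mean 222.3 med 222.0 width 8.2
cluster 76 mean 283.9 med 284.3 width 7.8
cluster 144 mean 349.5 med 350.4 width 19.7
```

```bash
python3 -m handwheel '[[0,0.002,0.005,0,0,0,0],[0,0.005,0.01,0,0,0,0],[0,0.009,0.015,0,0,0,0],[0,0.012,0.02,0,0,0,0],[0,0.015,0.025,0,0,0,0],[0,0.019,0.03,0,0,0,0],[0,0.023,0.034,0,0,0,0],[0,0.027,0.038,0,0,0,0]]'
python3 plan.py 0,63,25 0,68.3,18.7
python3 look.py 10
python3 ang.py 10
```

```text
t: 12.5
eef_pos: [518.2, 176.9, 197.1]
tool_rot: [[-0.0, -0.336, 0.942], [0.0, 0.942, 0.336], [-1.0, 0.0, -0.0]]
contact_force: [1.5, -0.3, 2.0]
opening: -0.001
rel [-0.4 54.7 32.1] t 12.5 F(stand) [ 1.3 -0.8  2. ] op -0.0007942774220492542
tool axes in stand (cols)
 [[-0. -0.  1.]
 [ 0.  1.  0.]
 [-1.  0. -0.]]
0,63,25 shift tool mm [7.1 8.3 0.4]
0,68.3,18.7 shift tool mm [13.4 13.6  0.4]
cluster 109 mean 16.5 med 18.5 width 24.9
cluster 84 mean 71.2 med 70.9 width 10.4
cluster 100 mean 131.2 med 130.8 width 10.6
cluster 76 mean 192.5 med 192.0 width 9.0
cluster 59 mean 254.5 med 254.9 width 8.4
cluster 182 mean 326.1 med 329.0 width 29.4
```

View pics/both10.png

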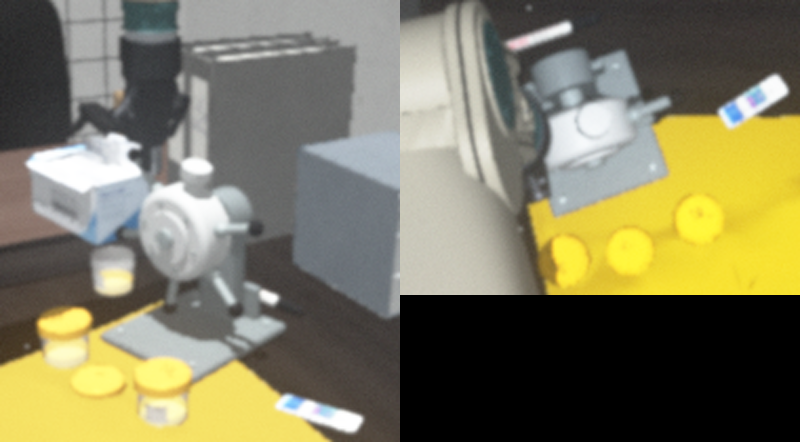

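```bash
python3 -m handwheel '[[0,0.003,0.004,0,0,0,0],[0,0.006,0.0075,0,0,0,0],[0,0.0085,0.0105,0,0,0,0],[0,0.0107,0.012,0,0,0,0],[0,0.0107,0.012,0,0,0,0]]'
python3 plan.py 0,68.3,18.7
python3 look.py 11
python3 ang.py 11
```

```text
t: 13.1
eef_pos: [514.1, 188.1, 186.3]
tool_rot: [[-0.001, -0.337, 0.942], [0.0, 0.942, 0.337], [-1.0, 0.001, -0.001]]
contact_force: [0.2, -0.4, -0.7]
opening: 0.001
rel [-0.6 66.5 21.3] t 13.1 F(stand) [ 0.1 -0.4 -0.7] op 0.0006075670393641715
tool axes in stand (cols)
 [[-0.001 -0.     1.   ]
 [ 0.001  1.     0.   ]
 [-1.     0.001 -0.001]]
0,68.3,18.7 shift tool mm [2.6 1.8 0.6]
cluster 82 mean 9.4 med 10.8 width 14.4
cluster 83 mean 61.6 med 61.5 width 8.4
cluster 102 mean 120.9 med 120.6 width 9.8
cluster 81 mean 182.0 med 181.6 width 7.9
cluster 56 mean 244.1 med 244.1 width 8.9
cluster 192 mean 318.0 med 320.0 width 36.3
cluster 17 mean 355.7 med 356.0 width 8.5
```

View pics/both11.png

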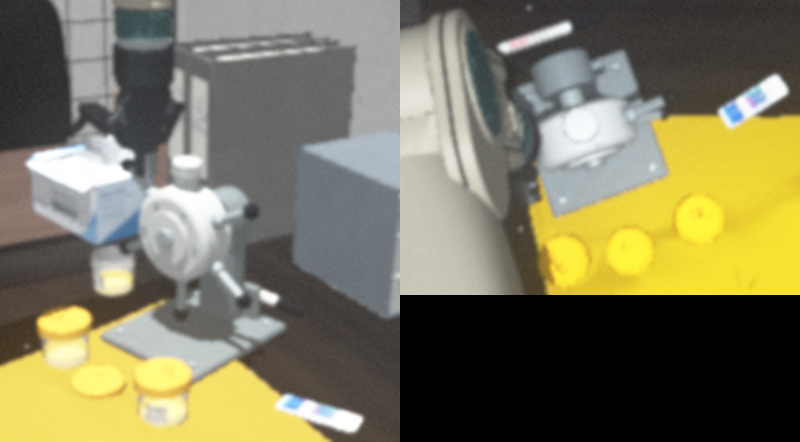

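```bash
python3 -m handwheel '[[0,0.0013,0.001,0,0,0,0],[0,0.0026,0.002,0,0,0,0],[0,0.0026,0.002,0,0,0,0],[0,-0.002,0.002,0,0,0,0],[0,-0.02,0.004,0,0,0,0],[0,-0.06,0.006,0,0,0,0],[0,-0.1,0.006,0,0,0,0],[0,-0.14,0.006,0,0,0,0]]'
python3 plan.py
python3 look.py 12
python3 ang.py 12
cat > fin.py <<'E'
import sys
from h import *
# cap-end circle centre in top view + opposite spoke ball pairs with side depth
yaw=.343; ax=np.array([np.cos(yaw),np.sin(yaw),0]);ay=np.array([-np.sin(yaw),np.cos(yaw),0]);H=np.array([537.,125.6,165])
for n in("top","side"):
    im=load(n+sys.argv[1]); vv,uu=np.mgrid[100:270,170:290]
    P=np.array([unproj(im,u,v,im["depth"][v,u]) for u,v in zip(uu.ravel(),vv.ravel())])-H
    x,y,z=P@ax,P@ay,P[:,2]
    k=(abs(x)<22)&(abs(y)<30)&(z>88)&(z<104)
    print(n,"cap end pts",k.sum(),"x",np.percentile(x[k],[2,50,98]).round(1),"y",np.percentile(y[k],[2,50,98]).round(1),"z",np.median(z[k]).round(1))
    if k.sum()>30:
        A=np.c_[x[k],y[k],np.ones(k.sum())];c=np.linalg.lstsq(A,z[k],rcond=None)[0];print("  plane slope y deg",np.degrees(np.arctan(c[1])).round(2))
E
python3 fin.py 12
```

```text
t: 14.0
eef_pos: [512.1, 193.6, 328.3]
tool_rot: [[-0.0, -0.336, 0.942], [0.0, 0.942, 0.336], [-1.0, 0.001, -0.0]]
contact_force: [0.4, 1.2, -0.0]
opening: 0.002
rel [ -0.6  72.4 163.3] t 14.0 F(stand) [ 0.8  1.  -0. ] op 0.002178402000389094
tool axes in stand (cols)
 [[-0.    -0.     1.   ]
 [ 0.001  1.     0.   ]
 [-1.     0.001 -0.   ]]
cluster 75 mean 8.8 med 9.5 width 11.6
cluster 83 mean 60.2 med 60.2 width 9.1
cluster 105 mean 119.4 med 119.0 width 10.6
cluster 92 mean 180.5 med 179.9 width 8.6
cluster 55 mean 242.3 med 242.3 width 9.3
cluster 88 mean 303.1 med 303.4 width 8.2
cluster 25 mean 355.1 med 355.3 width 11.2
top cap end pts 211 x [-14.2   1.9  17.7] y [-17.1  -0.6  15.7] z 94.3
  plane slope y deg 1.75
side cap end pts 85 x [-16.8  -3.9  15. ] y [-19.   -5.   16.1] z 94.8
  plane slope y deg 5.53
```

View pics/both12.png

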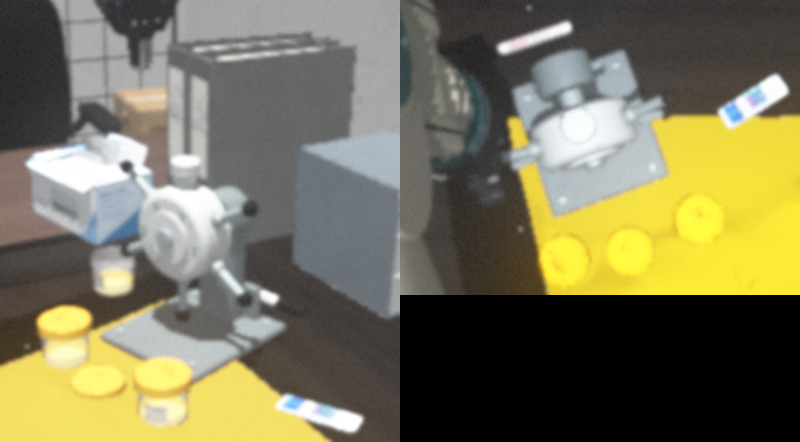

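Run:
```python
from h import *
from bench import eyes
a=load("side0")["frame"];b=eyes.get_image("side")["frame"]
for n,(r0,r1,c0,c1) in {"cups+lid":(222,290,150,240),"opencup":(192,224,178,210),"cass":(260,290,265,320),"marker":(210,235,258,300)}.items():
    A=cv2.cvtColor(a[r0:r1,c0:c1],6).astype(np.float32);B=cv2.cvtColor(b[r0:r1,c0:c1],6).astype(np.float32)
    print(n,np.round(cv2.phaseCorrelate(A,B),2) if 0 else cv2.phaseCorrelate(A,B))
from bench import job,sense
print(sense()["t"]); job.hand_in()
```

```text
cups+lid ((0.02178423104786731, 0.06422011815557482), 0.9012136270970474)
opencup ((-0.07386918367219408, 0.42625707718587336), 0.7798869973048568)
cass ((0.08251901445046528, -0.08027643242351701), 1.029475090768602)
marker ((0.5685877859291502, 0.5072440553387487), 1.029641860961914)
14.15
the job is handed in; nothing more can be done
```

I turned the wheel anticlockwise (as seen from the robot) by about 143°, from roughly 144° to upright. I pushed three spokes in turn down the left side with closed, downward-pointing fingertips. I then lifted clear and handed in at about 14 s of robot time. No verdict was reported.

**Neck angle:** the last images agree that the neck is within about 2° of straight up, against the 5° allowed:
- The average of the five spokes gave about 1.1°.
- The cap's position in the top view gave about 0.4°.
- The tilt of the cap's face gave 1.75° from the top view. The side view read 5.5°, but on few points seen at a steep slant, so I discounted it.

**At rest:** the fingers are about 80 mm clear of the neck. I have no direct reading of the wheel's speed, so that it is at rest is inferred from the dry friction.

**Forces:** at the ends of moves the sensor showed at most about 3 N. I did not read the peaks within moves.

**Loose things:** comparing the first and last side pictures showed shifts of less than 1 pixel (a few mm at most) for the cups, lid, cassette and marker. I saw no sign of the neck being touched.

**Fingertip position disagreed:** the camera showed the real fingertips about 34 mm above the reported TCP. My first push therefore turned the wheel only about 19° instead of the planned 38° or so. I corrected for the offset after that, and the remaining pushes came out within a few degrees of plan.

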